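Seat a vial carousel on its keyed drive

ROBOT

A 7-joint arm with a two-finger parallel gripper is mounted at the origin on a cart in front of the work surface, level with it; the furniture and walls round the work are solid. World frame = base frame: x ahead of the robot, y to its left, z up, the work surface at z = 0. Lengths are in m, angles in rad, forces in N, time in s.
With the tool pointing down it reaches from about 0.35 to 0.775 m from the base axis. Payload 3.1 kg.
Tool frame: the origin (TCP) lies between the finger pads; the fingertips stand 17 mm ahead of it and the grasp point (between the pads) lies 2 mm behind it (r.tips_ahead is the distance from the TCP to the fingertips, in m); z points along the fingers, y is the line along which they close (so a half turn about z gives the same grasp; the last joint's range is limited). The gripper opens to 85 mm and grips with 20 to 120 N. Pads are 22 mm wide; open, the fingers measure 114 mm over their backs; the gripper's body (76 mm by 85 mm) begins 54 mm behind the grasp point. The pads swing forward as they close: fully open they stand 13 mm farther back than shut.
Start: joints at [-1.258, 0.311, 0.014, 1.512, -0.004, 1.319, -0.027], TCP at [0.191, 0.516, 0.248] pointing down, gripper open.
Joint ranges: [-2.7, 2.7], [-0.3, 1.91], [-1.27, 1.3], [0.12, 2.57], [-1.44, 4.58], [0.2, 2.03], [-3.05, 3.05]. Speed limits (rad/s): [2.79, 2.79, 3.14, 3.14, 3.14, 3.14, 3.14].

INTERFACE

Orientations are given as a unit quaternion [w, x, y, z].
In Python, from station import r gives the robot as it stands. The module is installed in compiled form; this text tells all that it offers.
- The arm moves only by the shell command python3 -m inch 'ROWS' [FORCE]. ROWS is a JSON object of lists of equal length, an entry for each row: "linear": the shift along the tool's x, y, z in cm, a list of three; "rotation": the turn, a rotation vector about the tool's x, y, z in degrees, a list of three; "jaw": the closure, from -1 (fully open) to 1 (shut), so that 0 is half open. A call has 1 to 20 rows; each row shifts and turns the commanded pose from where the row before left it, along the tool's axes as they then stand; what a row does not reach is not made up. A row lasts 1/10 s, in which the tool goes at most 50 mm and 8.59 degrees, less where a joint would pass 70% of its speed; a pose out of reach is approached as far as the arm can. A call is refused whole if a number of a shift passes 5 or a number of a turn 8.59, either way. A call with a gripper value outside its range is refused whole. The fingers move at their own pace and stop on an object; FORCE is the grip in N (left out, the last holds). Time passes only in rows, so rows that do not move let the fingers close. It gives the time, the measured TCP pose, the force, the opening and the grip force at its end, in the units of the state.
- r.get_obs(): the state, without advancing time (a new reading comes with each control period).
- r.grab_frame(name): name is "side" or "top" or "wrist"; returns a dict with "frame" (420x560x3 uint8, red, green, blue), "vfov" (degrees; the focal length in pixels is half the picture's height over the tangent of half this angle, whatever the lens; pixels are square), "cx", "cy" (the principal point, pixels), "view" (4x4, takes a point from world to camera coordinates); the wrist camera has in their place "hand_eye" (4x4, takes a point from camera to tool coordinates, whose origin is the TCP and whose axes are the flange's). Camera axes: x right, y down, z forward; pixel columns grow to the right and rows downward; lengths in m; the calibration is good to about 2 mm. A picture is of the moment at which its call begins: read the wrist's pose just before it. There is no depth.
- r.sign_off(): hands the job in; it is judged then, once.
Trained networks look in a picture, given as the dict that the camera call returned (one of the last four; its "shot" number tells which), for a name from the list of things; names that differ only in an ending like _2 or _b are one class to them, and where a whole thing is asked for, a point or a joint stands for the part that bears it (a point fixed in the world has none). Each returns a list of dicts, best first, with "score" (0 to 1); they miss things now and then, are a little off and sometimes report something else, mostly with a low value. They report only what shows in the picture. A call takes as long as a camera call. They do not tell look-alikes from the thing itself.
- r.spot_in(picture, label): "xy" ([column, row] in pixels, amid what is visible of it).
The state is a dict: "time": time; "q": joint angles; "qd": joint speeds; "joint_torque": joint torques, N m; "eef_pos": TCP position; "ee_rot": TCP orientation; "ft_force": force on the tool from outside, world axes, zero at the start; "ft_torque": the same for the moment, N m; "opening": opening from 0.0 (shut) to 1.0 (fully open); "finger_force": force on a finger pad.
Only numpy, scipy, OpenCV 4.12 (cv2) and the standard library are available. Lean on these libraries where they do the work, as an engineer would, in place of code of your own. Each camera call takes 0.05 s, during which the arm holds its last target. There are 200 camera calls.

TASK

Put the vial carousel into the bore of the drive base and seat it fully home, with its flange flat on the base. It goes down only where the notch in its hub meets the key hidden in the bore, so rest it lightly on the key and turn it to feel for the place; do not force it down. Let go of it, and leave the beaker and the amber bottle standing where they are.

Things in the scene. Friction and masses are not known exactly. Their poses are not given: they have to be found in the camera images.
- carousel_handle (a point): Loose grey vial carousel, 0.2 kg, upright, 71 mm high: hub 48 mm diameter (lowest 26 mm), flange 76 mm diameter (26 to 32 mm up), on top a bar handle 44 mm long (its x), 14 mm thick (its y), 39 mm high, to be pinched across its thickness. Point: middle of the handle on the carousel's axis, 51 mm above its underside, 25 mm above the flange's underside; z up.
- carousel_notch (a point): The one notch in the carousel's hub, on its -x side, in line with the handle: 8 mm wide, 9 mm deep, over the hub's whole height. From above a low rib (2.5 mm) and a dark slot in the flange's rim stand over it. Point: middle of the notch at the hub's underside, 19.5 mm from the carousel's axis; same axes as the carousel.
- base_mouth (a point): Drive base, a fixed aluminium block 100 x 100 x 40 mm with a round bore 52 mm wide, 32 mm deep, with a 3 mm chamfer. Point: centre of the bore at the block's top face; z up. Seated, the carousel's flange lies on this face, its handle's middle 25 mm above this point, in whatever direction the key gives. The bore takes the hub with 2 mm play all round.
- base_index (a point): Dark index line on the base's top face and front, on its -x side. Point: on the line at the front top edge, 50 mm from the bore's centre. The key in the bore, not measured, stands on a hub (held by a brake that slips at 0.2 N m) anywhere within 40 degrees to either side of this line, seen from the bore's centre.
- base_key_level (a point): On the bore's axis, at the height of the key's top, 12 mm below the block's top face. The key is 6 x 6 mm, 20.5 mm from the axis. A carousel whose notch is not over it rests on it 14 mm too high. Pressed, the key yields from 2 N, gives 7 mm at 5.5 N, then is solid (7 mm too high still). Under the notch (within about 3 degrees) it springs up and the load falls away.
- beaker_mid (a point): Small clear plastic beaker, 45 mm diameter, 56 mm high, loose; a bystander. The point is its centre, half-way up.
- amber_mid (a point): Small amber bottle with a dark cap, 60 mm diameter, 122 mm high, loose; a bystander. The point is its centre, half-way up.
Mind the look-alikes: they are no part of the job. Of the things shaped like the part that bears base_mouth, the aluminium one is meant. Of the things that look like the part that bears carousel_handle, the smaller one is meant.

How it is judged:
At the end, for the whole second after the job is handed in: The carousel sits in the bore of the drive base, its flange within 2 mm of the block's top face, centred to 5 mm, upright to 0.05 rad, let go and at rest (z of carousel_handle in the frame of base_mouth below 0.027 m and horizontal distance between carousel_handle and base_mouth below 0.005 m and angle between carousel_handle's own z axis and vertical below 0.05 rad and linear speed of carousel below 0.01 m/s); the robot touches nothing.
It fails at once if the carousel is pressed on the key with more than 18 N (contact force between carousel and key above 18 N).
It fails at once if the carousel is pressed or knocked on the base with more than 60 N (contact force between carousel and drive_base above 60 N).
It fails at once if the beaker is shifted by more than 30 mm or knocked over (distance of beaker_mid from where it was at the start of the episode above 0.03 m or angle between beaker_mid's own z axis and vertical above 0.5 rad).
It fails at once if the amber bottle is shifted by more than 30 mm or knocked over (distance of amber_mid from where it was at the start of the episode above 0.03 m or angle between amber_mid's own z axis and vertical above 0.5 rad).
It also fails if it takes over 69 s, if anything falls off the work surface, if the arm or the gripper's body presses on something with over 40 N, if the wrist force passes 120 N, or if a joint passes its speed limit or range.

## Working session

There is one attempt and no reset: what is moved stays moved. The work goes in short steps, Python scripts to look and compute and a shell command to move; the robot and the scene stay as the last step left them, time stands still between calls to the robot, and variables do not carry over. Pictures are saved under pics/ and viewed, at most 10 in all, crops included, and the job is handed in when it is done.

```bash
mkdir -p pics; cat > h.py <<'E'
import numpy as np, cv2
from station import r
from scipy.spatial.transform import Rotation as R
def Rq(q): return R.from_quat([q[1],q[2],q[3],q[0]])
def shot(n,fn=None):
    o=r.get_obs(); p=r.grab_frame(n)
    if fn: cv2.imwrite('pics/'+fn,p['frame'][:,:,::-1])
    if 'view' in p: V=np.array(p['view'])
    else:
        T=np.eye(4); T[:3,:3]=Rq(o['ee_rot']).as_matrix(); T[:3,3]=o['eef_pos']
        V=np.linalg.inv(T@np.array(p['hand_eye']))
    p['V']=V; return p
def ray(p,xy):
    f=p['frame'].shape[0]/2/np.tan(np.radians(p['vfov'])/2)
    C=np.linalg.inv(p['V']); d=C[:3,:3]@np.array([(xy[0]-p['cx'])/f,(xy[1]-p['cy'])/f,1]); return C[:3,3],d
def atz(p,xy,z):
    o,d=ray(p,xy); return o+d*(z-o[2])/d[2]
def proj(p,X):
    f=p['frame'].shape[0]/2/np.tan(np.radians(p['vfov'])/2)
    c=p['V']@np.append(X,1); return c[:2]/c[2]*f+[p['cx'],p['cy']]
E
python3 - <<'E'
from h import *
np.set_printoptions(precision=4,suppress=True)
o=r.get_obs(); print(o)
print({k:v for k,v in r.grab_frame('top').items() if k!='frame'})
Z=dict(carousel_handle=.051,carousel_notch=.0,base_mouth=.04,base_index=.04,beaker_mid=.028,amber_mid=.061)
a=[]
for n in ('top','side'):
    p=shot(n)
    a.append(p['frame'])
    cv2.imwrite(f'pics/{n}0.png',p['frame'][:,:,::-1])
    for k,z in Z.items():
        for d in r.spot_in(p,k): print(n,k,np.array(d['xy']),round(d['score'],2),atz(p,d['xy'],z))
E
```

```text
{'time': 0.0, 'q': array([-1.2577,  0.3117,  0.014 ,  1.5131, -0.0044,  1.3192, -0.0272]), 'qd': array([ 0.0002, -0.    , -0.001 ,  0.0005,  0.0003, -0.    , -0.    ]), 'joint_torque': array([ -0.0002, -37.9909,   0.1458, -23.06  ,   0.0123,   0.0135,
        -0.    ]), 'eef_pos': array([0.1908, 0.5151, 0.2472]), 'ee_rot': array([-0.0002,  0.1765,  0.9843, -0.0012]), 'ft_force': array([0.3607, 0.5188, 0.0172]), 'ft_torque': array([-0.0067,  0.0301,  0.0008]), 'finger_force': 0.0, 'opening': 1.0027991636313482}
{'vfov': 46.75843410395924, 'cx': 272.5259247881446, 'cy': 209.618006077242, 'view': array([[-0.0231, -0.9997, -0.0028,  0.0805],
       [-0.9926,  0.0233, -0.1191,  0.5695],
       [ 0.1191,  0.    , -0.9929,  1.3552],
       [ 0.    ,  0.    ,  0.    ,  1.    ]]), 'shot': 1}
top carousel_handle [325.2 256.6] 0.6 [ 0.4336 -0.0768  0.051 ]
top carousel_notch [328.6 253.9] 0.92 [ 0.4422 -0.0923  0.    ]
top carousel_notch [348.  160.8] 0.92 [ 0.7158 -0.1599  0.    ]
top base_mouth [265.6 257.4] 0.68 [0.4355 0.0898 0.04  ]
top base_index [267.  258.9] 0.94 [0.4312 0.086  0.04  ]
top beaker_mid [320.5 205.1] 0.72 [ 0.5818 -0.071   0.028 ]
top amber_mid [180.5 209.9] 0.57 [0.5732 0.3254 0.061 ]
side carousel_handle [382.5 229. ] 0.9 [ 0.7021 -0.1462  0.051 ]
side carousel_handle [292.  278.2] 0.76 [ 0.4328 -0.0825  0.051 ]
side carousel_notch [384.9 232. ] 0.65 [ 0.7254 -0.1474  0.    ]
side carousel_notch [292.  283.1] 0.56 [ 0.4362 -0.0798  0.    ]
side base_mouth [248.9 237.6] 0.96 [0.429  0.0804 0.04  ]
side base_index [249.1 235.8] 0.9 [0.4328 0.084  0.04  ]
side beaker_mid [326.6 238.2] 0.9 [ 0.5835 -0.0583  0.028 ]
side amber_mid [232.7 148.9] 0.89 [0.5737 0.3183 0.061 ]
```

View pics/top0.png

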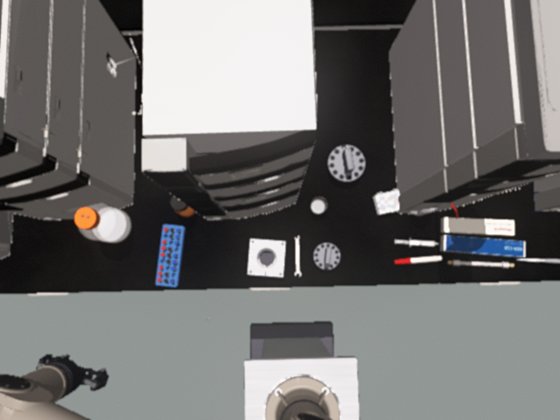

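View pics/side0.png

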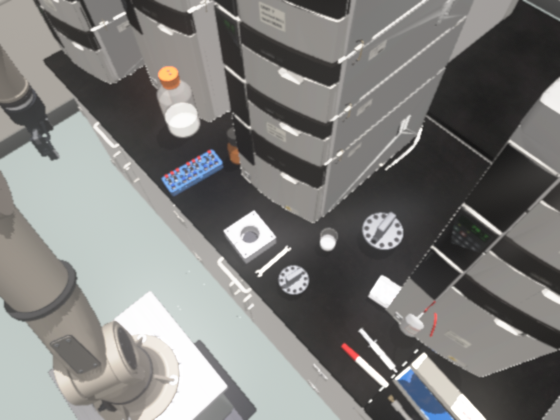

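The small carousel is at top-view pixel (327,257), with the wrench beside it. The white or aluminium base is at (267,258), the beaker at (318,206), and the amber bottle at about (182,208). The larger look-alike carousel is at (347,162). Next I move above the carousel.

```bash
python3 -m inch '{"linear":[[-2.4,-2.64,0],[-2.4,-2.64,0],[-2.4,-2.64,0],[-2.4,-2.64,0],[-2.4,-2.64,0],[-2.4,-2.64,0],[-2.4,-2.64,0],[-2.4,-2.64,0],[-2.4,-2.64,0],[-2.4,-2.64,0],[-2.4,-2.64,0],[-2.4,-2.64,0],[-2.4,-2.64,0],[-2.4,-2.64,0],[-2.4,-2.64,0],[-2.4,-2.64,0],[-2.4,-2.64,0],[0,0,0]],"rotation":[[0,0,0],[0,0,0],[0,0,0],[0,0,0],[0,0,0],[0,0,0],[0,0,0],[0,0,0],[0,0,0],[0,0,0],[0,0,0],[0,0,0],[0,0,0],[0,0,0],[0,0,0],[0,0,0],[0,0,0],[0,0,0]],"jaw":[-1,-1,-1,-1,-1,-1,-1,-1,-1,-1,-1,-1,-1,-1,-1,-1,-1,-1]}'
python3 - <<'E'
from h import *
np.set_printoptions(precision=4,suppress=True)
print(r.get_obs()['eef_pos'],r.get_obs()['ee_rot'],r.get_obs()['q'])
Z=dict(carousel_handle=.051,carousel_notch=.032,base_mouth=.04,base_index=.04,beaker_mid=.028)
p=shot('wrist','w1.png')
for k,z in Z.items():
    for d in r.spot_in(p,k): print(k,np.array(d['xy']),round(d['score'],2),atz(p,d['xy'],z))
E
```

```text
time: 2.55
eef_pos: [0.4189, -0.0524, 0.249]
ee_rot: [0.001, 0.181, 0.983, -0.001]
ft_force: [0.1, 0.5, 0.5]
opening: 1.005
finger_force: 0.0
[ 0.4189 -0.0524  0.249 ] [ 0.0015  0.1812  0.9834 -0.0014] [-0.5677  0.0359  0.6758  1.8487 -0.0203  1.2623  1.3203]
carousel_handle [279.7 359.4] 0.81 [ 0.6453 -0.1335  0.051 ]
carousel_handle [263.1 210. ] 0.58 [ 0.4314 -0.0739  0.051 ]
carousel_notch [261.1 212. ] 0.97 [ 0.4382 -0.0802  0.032 ]
carousel_notch [281.6 356.9] 0.73 [ 0.6597 -0.1357  0.032 ]
base_mouth [394.1 156.8] 0.85 [0.4284 0.0869 0.04  ]
base_index [398.8 156.7] 0.68 [0.4301 0.0919 0.04  ]
beaker_mid [310.4 305.1] 0.93 [ 0.5915 -0.067   0.028 ]
```

View pics/w1.png

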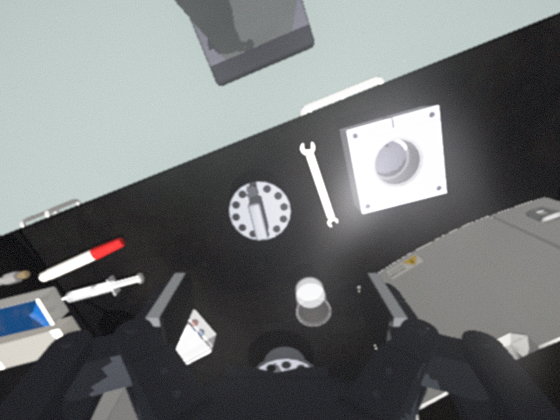

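```bash
python3 - <<'E'
import cv2
a=cv2.imread('pics/w1.png')
cv2.imwrite('pics/c1.png',cv2.resize(a[95:255,220:460],None,fx=3.3,fy=3.3,interpolation=cv2.INTER_CUBIC))
E
```

```text
(no output)
```

View pics/c1.png

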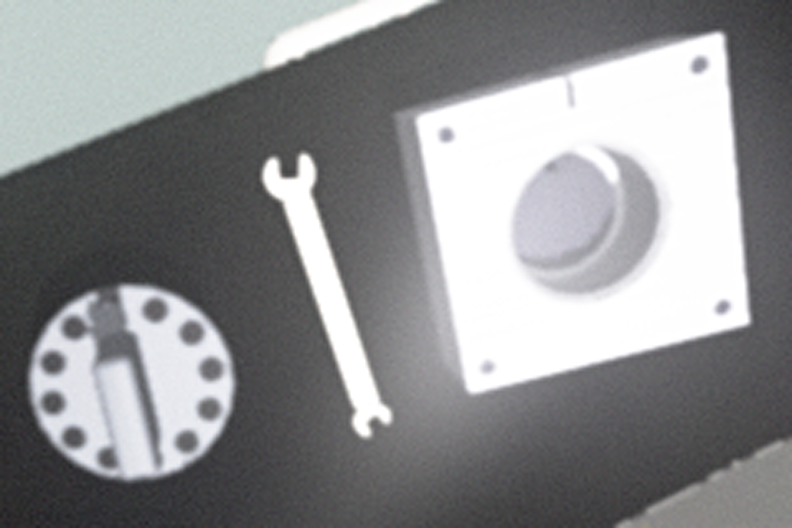

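```bash
python3 - <<'E'
from h import *
np.set_printoptions(precision=4,suppress=True)
p=shot('wrist')
c=lambda u,v:(220+u/3.3,95+v/3.3)
ang=lambda d:np.degrees(np.arctan2(d[1],d[0]))
fc=atz(p,c(132,381),.032); sl=atz(p,c(107,297),.032); print('flange',fc,'slot',sl,ang(sl-fc),np.linalg.norm((sl-fc)[:2]))
L=[atz(p,c(*x),.071) for x in((96,360),(133,360),(118,478),(160,470))];print('handle top',*L)
K=[atz(p,c(*x),.04) for x in((418,118),(723,33),(748,322),(470,392))]; b=np.mean(K,0); print('base',b,*K)
i=atz(p,c(569,77),.04);print('index',i,ang(i-b),np.linalg.norm(i-b))
m=atz(p,c(586,220),.04);print('bore',m)
for z in(.028,.022): k=atz(p,c(553,167),z);print('dot',k,ang(k-b),np.linalg.norm((k-b)[:2]))
o=r.get_obs();M=Rq(o['ee_rot']).as_matrix();print(M, M.T@(np.array([fc[0],fc[1],o['eef_pos'][2]])-o['eef_pos']))
E
```

```text
flange [ 0.434  -0.0724  0.032 ] slot [ 0.4011 -0.0694  0.032 ] 174.83778485797896 0.033074253344518294
handle top [ 0.4125 -0.0746  0.071 ] [ 0.4167 -0.0632  0.071 ] [ 0.4542 -0.0832  0.071 ] [ 0.4564 -0.0686  0.071 ]
base [0.4328 0.098  0.04  ] [0.3787 0.052  0.04  ] [0.3872 0.1525 0.04  ] [0.487  0.1439 0.04  ] [0.4783 0.0437 0.04  ]
index [0.3833 0.1023 0.04  ] 175.02756931087887 0.04970026204888356
bore [0.4314 0.0974 0.04  ]
dot [0.4124 0.0946 0.028 ] -170.44627470579576 0.020675715861235636
dot [0.4136 0.0965 0.022 ] -175.52569030924687 0.019198139648321698
[[-0.9387  0.3448 -0.0002]
 [ 0.3448  0.9387  0.0006]
 [ 0.0004  0.0005 -1.    ]] [-0.0247 -0.0196 -0.    ]
```

The wrist view shows the small carousel at (260,210), with its slot at (252,185) toward the robot. The base is at (397,161), with its index line also toward the robot and a dark spot in the bore near that side. The arm was still settling when the picture was taken, so I will move over, turn square to the handle and look again at rest.

```bash
python3 -m inch '{"linear":[[-0.7,-0.63,1.4],[-0.7,-0.63,1.4],[-0.7,-0.63,1.4],[-0.7,-0.63,1.4],[0,0,1.4],[0,0,0],[0,0,0],[0,0,0]],"rotation":[[0,0,0],[0,0,0],[0,0,-4.5],[0,0,-4.5],[0,0,-4.5],[0,0,0],[0,0,0],[0,0,0]],"jaw":[-1,-1,-1,-1,-1,-1,-1,-1]}'
python3 - <<'E'
from h import *
np.set_printoptions(precision=4,suppress=True)
print(r.get_obs()['eef_pos'],r.get_obs()['ee_rot'])
Z=dict(carousel_handle=.051,carousel_notch=.032,base_mouth=.04,base_index=.04,beaker_mid=.028)
p=shot('wrist','w2.png')
for k,z in Z.items():
    for d in r.spot_in(p,k): print(k,np.array(d['xy']),round(d['score'],2),atz(p,d['xy'],z))
a=cv2.imread('pics/w2.png')
cv2.imwrite('pics/c2.png',cv2.resize(a,None,fx=1.42,fy=1.42,interpolation=cv2.INTER_CUBIC))
print(r.get_obs()['eef_pos'],r.get_obs()['ee_rot'])
import pickle;pickle.dump({k:p[k] for k in('V','vfov','cx','cy','frame')},open('w2.pkl','wb'))
E
```

```text
time: 3.7
eef_pos: [0.4365, -0.0793, 0.1791]
ee_rot: [0.001, 0.059, 0.998, 0.0]
ft_force: [-0.5, -0.2, -0.3]
opening: 0.997
finger_force: 0.0
[ 0.4365 -0.0793  0.1791] [0.0008 0.0594 0.9982 0.0002]
carousel_handle [275.9 205. ] 0.83 [ 0.4288 -0.0785  0.051 ]
carousel_notch [273.8 207.9] 0.74 [ 0.4371 -0.0816  0.032 ]
base_mouth [448.7 180.8] 0.8 [0.4277 0.0826 0.04  ]
base_index [449.7 183.2] 0.59 [0.4301 0.0837 0.04  ]
beaker_mid [305.7 330.4] 0.66 [ 0.59   -0.0628  0.028 ]
[ 0.4361 -0.0797  0.1787] [0.0004 0.0595 0.9982 0.0001]
```

View pics/c2.png

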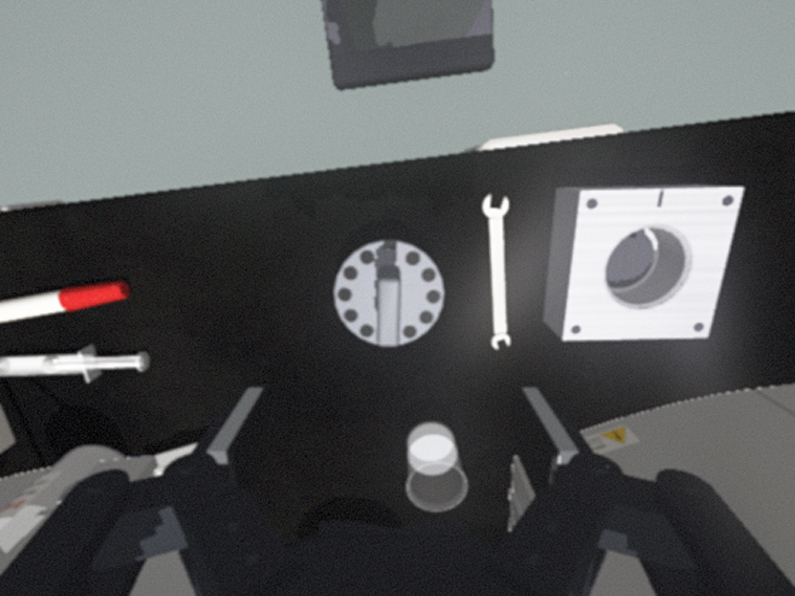

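The wrist view is now square. The carousel flange is centred at crop (389,293) with its slot at (389,243), and the handle is in line with the tool. The base corners are at (577,187), (744,186), (709,338) and (563,340), with the index at (660,190).

```bash
python3 - <<'E'
from h import *
import pickle
np.set_printoptions(precision=4,suppress=True)
p=pickle.load(open('w2.pkl','rb'))
c=lambda u,v:(u/1.42,v/1.42)
ang=lambda d:np.degrees(np.arctan2(d[1],d[0]))
fc=atz(p,c(389.5,293),.032); sl=atz(p,c(389.5,243),.032); print('flange',fc,'slot',sl,ang(sl-fc))
L=[atz(p,c(*x),.071) for x in((376,280),(400,280),(376,346),(400,346))];print('handle top',*L,np.mean(L,0))
K=[atz(p,c(*x),.04) for x in((577,187),(744,186),(709,338),(563,340))]; b=np.mean(K,0); print('base',b,*K)
i=atz(p,c(660,190),.04);print('index',i,ang(i-b))
print('bore',atz(p,c(648,267),.04))
k=atz(p,c(634,234),.028);print('dot',k,ang(k-b),np.linalg.norm((k-b)[:2]))
o=r.get_obs();M=Rq(o['ee_rot']).as_matrix();print(M,o['eef_pos'],M.T@(np.array([fc[0],fc[1],o['eef_pos'][2]])-o['eef_pos']))
E
```

```text
flange [ 0.4356 -0.0809  0.032 ] slot [ 0.4012 -0.0767  0.032 ] 173.1400797480691
handle top [ 0.4152 -0.0862  0.071 ] [ 0.4168 -0.0722  0.071 ] [ 0.457  -0.0917  0.071 ] [ 0.4587 -0.0769  0.071 ] [ 0.4369 -0.0817  0.071 ]
base [0.4357 0.0898 0.04  ] [0.379  0.0426 0.04  ] [0.3905 0.145  0.04  ] [0.4918 0.1363 0.04  ] [0.4813 0.0354 0.04  ]
index [0.3869 0.0937 0.04  ] 175.49655411568395
bore [0.4355 0.0902 0.04  ]
dot [0.4151 0.0863 0.028 ] -170.20760140719804 0.02085380081421978
[[-0.9929  0.1187  0.0008]
 [ 0.1187  0.9929  0.0002]
 [-0.0008  0.0003 -1.    ]] [ 0.4361 -0.0797  0.1787] [ 0.0004 -0.0013 -0.    ]
```

```bash
python3 -m inch '{"linear":[[0,-0.13,2],[0,0,2],[0,0,2],[0,0,2],[0,0,2],[0,0,1.6],[0,0,0.8],[0,0,0],[0,0,0],[0,0,0],[0,0,0],[0,0,0],[0,0,0],[0,0,0],[0,0,0],[0,0,0],[0,0,0]],"rotation":[[0,0,0],[0,0,0],[0,0,0],[0,0,0],[0,0,0],[0,0,0],[0,0,0],[0,0,0],[0,0,0],[0,0,0],[0,0,0],[0,0,0],[0,0,0],[0,0,0],[0,0,0],[0,0,0],[0,0,0]],"jaw":[-1,-1,-1,-1,-1,-1,-1,-1,1,1,1,1,1,1,1,1,1]}' 50; python3 -c "
from h import *
o=r.get_obs();print(o['eef_pos'],o['opening'],o['finger_force'],o['ft_force'],o['ft_torque'])"
```

```text
time: 5.7
eef_pos: [0.4361, -0.0811, 0.0546]
ee_rot: [0.0, 0.06, 0.998, 0.0]
ft_force: [0.1, 0.1, 4.7]
opening: 0.157
finger_force: 52.8
[ 0.43607488 -0.08110221  0.05461535] 0.15667147548306384 52.77176320552826 [0.10616708 0.08091412 4.66540634] [0.07630418 0.09842102 0.00453983]
```

```bash
python3 -m inch '{"linear":[[0,0,-0.5],[0,0,-1],[0,0,-1.5],[0,0,-1.5],[0,0,-1.5],[0.2,1.7,0],[0.2,1.7,0],[0.2,1.7,0],[0.2,1.7,0],[0.2,1.7,0],[0.2,1.7,0],[0.2,1.7,0],[0.2,1.7,0],[0.2,1.7,0],[0.2,1.7,0],[0,0,0],[0,0,0],[0,0,0],[0,0,0]],"rotation":[[0,0,0],[0,0,0],[0,0,0],[0,0,0],[0,0,0],[0,0,0],[0,0,0],[0,0,0],[0,0,0],[0,0,0],[0,0,0],[0,0,0],[0,0,0],[0,0,0],[0,0,0],[0,0,0],[0,0,0],[0,0,0],[0,0,0]],"jaw":[1,1,1,1,1,1,1,1,1,1,1,1,1,1,1,1,1,1,1]}'; python3 - <<'E'
from h import *
import cv2
o=r.get_obs();print(o['eef_pos'],o['opening'],o['finger_force'],o['ft_force'],o['ft_torque'])
p=shot('wrist','w3.png'); a=cv2.imread('pics/w3.png')
cv2.imwrite('pics/c3.png',cv2.resize(a[90:370,140:420],None,fx=2.1,fy=2.1,interpolation=cv2.INTER_CUBIC))
import pickle;pickle.dump({k:p[k] for k in('V','vfov','cx','cy','frame')},open('w3.pkl','wb'))
E
```

```text
time: 7.6
eef_pos: [0.4361, 0.0889, 0.1144]
ee_rot: [-0.0, 0.061, 0.998, -0.0]
ft_force: [-0.7, -0.0, -1.6]
opening: 0.154
finger_force: 51.9
[0.43605434 0.08886211 0.11436058] 0.15442989221446657 51.904980540275574 [-7.27312645e-01 -1.51668677e-03 -1.61705526e+00] [-0.02697824  0.02452926 -0.00856471]
```

View pics/c3.png

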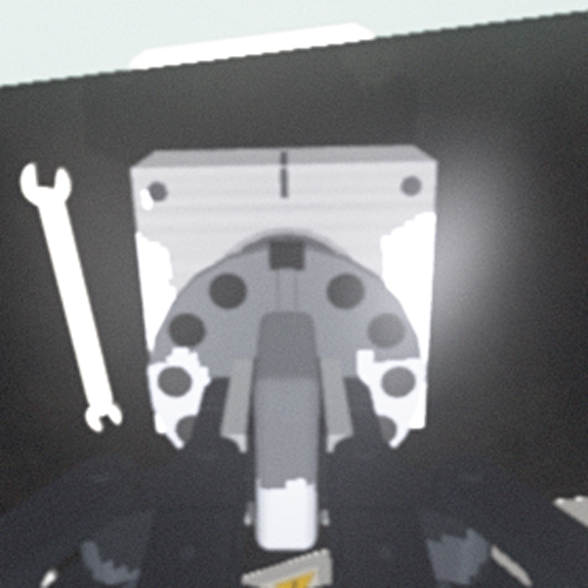

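```bash
python3 -m inch '{"linear":[[0,0.08,0.5],[0,0,0.8],[0,0,0.5],[0,0,0.3],[0,0,0.3],[0,0,0.3],[0,0,0.2],[0,0,0.1],[0,0,0],[0,0,0]],"rotation":[[0,0,0],[0,0,-4.5],[0,0,-4.5],[0,0,0],[0,0,0],[0,0,0],[0,0,0],[0,0,0],[0,0,0],[0,0,0]],"jaw":[1,1,1,1,1,1,1,1,1,1]}'; python3 -m inch '{"linear":[[0,0,0.1],[0,0,0.1],[0,0,0.1],[0,0,0.1],[0,0,0],[0,0,0]],"rotation":[[0,0,0],[0,0,0],[0,0,0],[0,0,0],[0,0,0],[0,0,0]],"jaw":[1,1,1,1,1,1]}'
```

```text
time: 8.65
eef_pos: [0.4361, 0.0908, 0.0843]
ee_rot: [-0.0, -0.019, 1.0, -0.0]
ft_force: [-0.5, 0.2, -1.8]
opening: 0.158
finger_force: 51.9
time: 9.25
eef_pos: [0.4361, 0.0909, 0.0802]
ee_rot: [-0.0, -0.019, 1.0, -0.0]
ft_force: [-0.2, -0.6, -3.3]
opening: 0.154
finger_force: 51.8
```

```bash
python3 -m inch '{"linear":[[0,-0.1,0.1],[0,0,0],[0,0,0]],"rotation":[[0,0,0],[0,0,0],[0,0,0]],"jaw":[1,1,1]}'; python3 -m inch '{"linear":[[0,0,0.1],[0,0,0],[0,0,0]],"rotation":[[0,0,0],[0,0,0],[0,0,0]],"jaw":[1,1,1]}';  python3 -m inch '{"linear":[[0,0,0.1],[0,0,0],[0,0,0]],"rotation":[[0,0,0],[0,0,0],[0,0,0]],"jaw":[1,1,1]}'
```

```text
time: 9.55
eef_pos: [0.4364, 0.09, 0.0794]
ee_rot: [0.0, -0.019, 1.0, 0.0]
ft_force: [0.6, 1.0, -1.5]
opening: 0.156
finger_force: 51.9
time: 9.85
eef_pos: [0.4362, 0.0899, 0.0783]
ee_rot: [0.0, -0.019, 1.0, 0.0]
ft_force: [-0.4, 0.8, -2.3]
opening: 0.158
finger_force: 51.9
time: 10.15
eef_pos: [0.4362, 0.0899, 0.0773]
ee_rot: [-0.0, -0.019, 1.0, -0.0]
ft_force: [-0.0, -0.5, -2.6]
opening: 0.156
finger_force: 51.9
```

```bash
for i in 1 2 3; do python3 -m inch '{"linear":[[0,0,0.1],[0,0,0],[0,0,0]],"rotation":[[0,0,0],[0,0,0],[0,0,0]],"jaw":[1,1,1]}' | grep -E 'pos|force:'; done; python3 -c "
from h import *
print(r.get_obs()['ft_torque'])"
```

```text
eef_pos: [0.4362, 0.0899, 0.0763]
ft_force: [-0.3, -0.3, -2.5]
finger_force: 51.9
eef_pos: [0.4362, 0.0899, 0.0753]
ft_force: [0.6, 0.5, -2.6]
finger_force: 51.9
eef_pos: [0.4362, 0.0899, 0.0743]
ft_force: [0.3, 0.2, -1.8]
finger_force: 51.9
[-0.03173755  0.03555884  0.01935402]
```

```bash
for i in 1 2 3 ; do python3 -m inch '{"linear":[[0,0,0.1],[0,0,0],[0,0,0]],"rotation":[[0,0,0],[0,0,0],[0,0,0]],"jaw":[1,1,1]}' | grep -E 'pos|force:'; done; python3 -c "
from h import *
shot('wrist','w4.png')
a=cv2.imread('pics/w4.png')
cv2.imwrite('pics/c4.png',cv2.resize(a[90:370,140:420],None,fx=2.1,fy=2.1,interpolation=cv2.INTER_CUBIC))"
```

```text
eef_pos: [0.4362, 0.0899, 0.0733]
ft_force: [-0.9, -0.3, -2.8]
finger_force: 51.9
eef_pos: [0.4362, 0.0899, 0.0723]
ft_force: [-0.1, -0.4, -2.2]
finger_force: 51.9
eef_pos: [0.4362, 0.0899, 0.0713]
ft_force: [0.7, 0.4, -1.1]
finger_force: 51.9
```

View pics/c4.png

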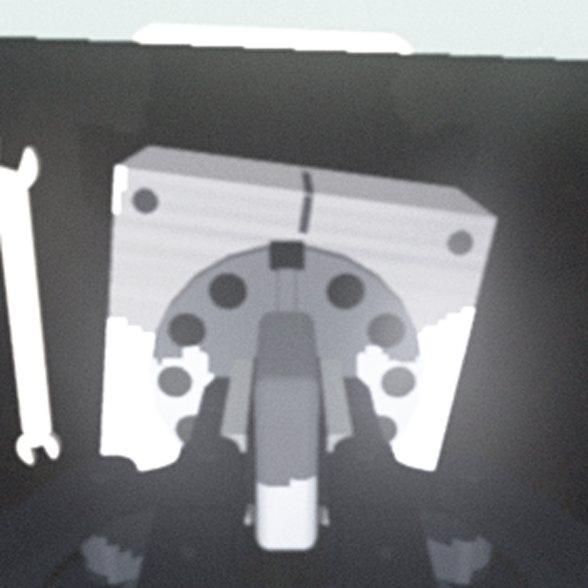

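```bash
for i in 1 2 3 4; do python3 -m inch '{"linear":[[0,0,0.1],[0,0,0],[0,0,0]],"rotation":[[0,0,0],[0,0,0],[0,0,0]],"jaw":[1,1,1]}' | grep -E 'pos|force:'; done
```

```text
eef_pos: [0.4362, 0.0899, 0.0703]
ft_force: [0.8, -0.7, -2.8]
finger_force: 51.9
eef_pos: [0.4362, 0.0899, 0.0693]
ft_force: [-0.5, 0.6, -2.2]
finger_force: 51.9
eef_pos: [0.4364, 0.0899, 0.0686]
ft_force: [-1.3, -0.4, 2.3]
finger_force: 52.6
eef_pos: [0.4364, 0.0899, 0.0686]
ft_force: [-5.0, -1.5, 12.6]
finger_force: 54.2
```

Contact came at TCP z = 0.0686, which is exactly the predicted seated height, so the notch met the key on the way down. Now I ease off, release and withdraw.

```bash
python3 -m inch '{"linear":[[0,0,-0.1],[0,0,0],[0,0,0],[0,0,0],[0,0,0],[0,0,0],[0,0,0],[0,0,-0.5],[0,0,-1],[0,0,-2],[0,0,-2],[0,0,-2],[0,0,-2],[0,0,0],[0,0,0],[0,0,0]],"rotation":[[0,0,0],[0,0,0],[0,0,0],[0,0,0],[0,0,0],[0,0,0],[0,0,0],[0,0,0],[0,0,0],[0,0,0],[0,0,0],[0,0,0],[0,0,0],[0,0,0],[0,0,0],[0,0,0]],"jaw":[1,-0.2,-0.2,-0.2,-0.2,-0.2,-0.2,-0.2,-0.2,-0.2,-0.2,-0.2,-0.2,-0.2,-0.2,-0.2]}'; python3 - <<'E'
from h import *
p=shot('wrist','w5.png')
X=lambda z:proj(p,[.4356,.0899,z])
print(X(.04),X(.046),X(.06),X(.085), [ (k,d['xy'],d['score']) for k in('carousel_handle','base_mouth') for d in r.spot_in(p,k)])
a=cv2.imread('pics/w5.png')
cv2.imwrite('pics/c5.png',cv2.resize(a[90:370,140:420],None,fx=2.1,fy=2.1,interpolation=cv2.INTER_CUBIC))
E
```

```text
time: 14.8
eef_pos: [0.4355, 0.0898, 0.1627]
ee_rot: [-0.001, -0.019, 1.0, -0.0]
ft_force: [0.3, -0.6, 0.1]
opening: 0.6
finger_force: 0.0
[276.14791007 215.42239084] [276.14797032 217.55205861] [276.14812185 222.90783256] [276.14843789 234.07869504] [('carousel_handle', [278.3, 217.5], 0.69), ('carousel_handle', [27.5, 395.1], 0.39), ('base_mouth', [268.6, 177.5], 0.8)]
```

View pics/c5.png

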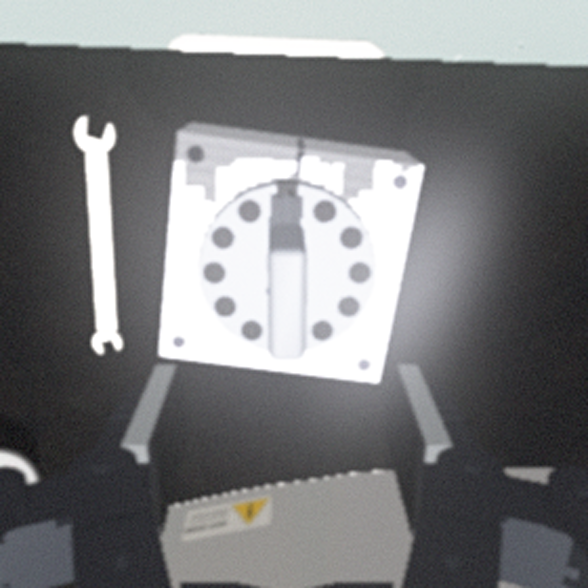

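The flange is centred at full-frame pixel (276.7,217.1). The prediction was (276.1,217.5) for seated and row 223 for resting on the key, so it is seated flat and the gripper is clear.

```bash
python3 -c "
from station import r
print(r.sign_off())"
```

```text
the job is handed in; nothing more can be done
None
```

The carousel is seated fully home in the aluminium base and released, the beaker and amber bottle were not approached, and the job was handed in about 15 s into the 69 s allowed; the sign-off returned no verdict.

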